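# Close the pacifier canister with its push-to-seal lid

### The job

The clean pacifier is in the open aluminium canister: set the loose lid gently on the canister so its flange rests all round on the rim, and let go of it. Then press the plunger on the lid straight down, past its soft first stop, firmly to the stiff second stop so the seal ring goes fully in, without forcing it, and let the plunger spring back up. Leave the canister standing upright about where it is and do not disturb the other things.

Things in the scene. Friction and masses are not known exactly. Their poses are not given: they have to be found in the camera images.
- canister_mouth (a point): centre of the open mouth of the round aluminium canister, at the height of its rim, 75 mm over its underside. The canister is loose (about 0.28 kg), stands upright on the dresser, outer diameter 60 mm, inner diameter 54 mm. z points up out of the mouth.
- lid_collar (a point): grip point on the axis of the loose round white lid, 48 mm over its underside, z along its axis, up; 34 mm above the mouth centre when the lid is seated. Grip the upright collar, 36 mm in diameter, 20 to 50 mm over the underside, with the fingertips kept above the flange below it. Lid about 0.14 kg, standing plug down on the dresser.
- lid_flange (a point): centre of the lower face of the lid's flange (62 mm diameter, 14 to 20 mm over the underside); meets the mouth centre when the lid is seated. Below it a black plug 14 mm high, 49 mm in diameter, tapering over its lowest 8 mm to 38 mm.
- plunger (a joint): how far the plunger on top of the lid is pressed, 0 (up) to 0.006 m (first stop). It ends in a flat grey button, 22 mm in diameter, on the lid's axis; the button's top stands somewhere 16.5 to 34.5 mm above lid_collar (differs each time: find it by touch). Its spring takes 2 N at the start, 4.4 N at the first stop, and brings it back to 0. Do not grip it.
- seal (a joint): how far the steel seal ring (29 mm wide, 5.5 mm proud of the collar, around the plunger) is pushed in: starts at 0 to 0.001; 0.005 m is the second stop, rigid; sealed from 0.0045. It moves only when the plunger, at its first stop, is pressed on, drags with 11 to 14 N and stays where left. 16 to 20 N at the second stop is right; more than 25 N on lid and canister is too much.
- pacifier_mid (a point): middle of the mustard pacifier (37 mm high, 39 mm shield) that stands loose inside the canister; stays there.
- jar_mid (a point): middle of the small glass jar with a twist cap (42 mm diameter, 75 mm high), standing loose; leave alone.
- clip_mid (a point): middle of the white spring clip (75 by 25 by 16 mm), lying loose; leave alone.
Mind the look-alikes: they are no part of the job. What is shaped like the part that bears canister_mouth but purple is not meant.

How it is judged:
On the way, in this order (a step that is already met when the one before it is completed fails the run):
1. the lid sits on the canister, flange on the rim, let go of, and the seal ring is still up (distance between lid_flange and canister_mouth below 0.005 m and z of lid_flange in the frame of canister_mouth below 0.002 m and angle between the z axis of lid_flange and the z axis of canister_mouth, either way round below 0.06 rad and contact force between the fingers and lid below 0.1 N and value of joint seal below 0.002 m), for 0.2 s.
2. the plunger is pressed past its first stop until the seal ring is at the second stop, the lid still seated (value of joint seal above 0.0045 m and value of joint plunger above 0.005 m and distance between lid_flange and canister_mouth below 0.005 m), for 0.1 s.
At the end, for the whole second after the job is handed in: Lid seated (flange centre within 5 mm of the mouth centre, at most 2 mm high, tilt under 0.06 rad), seal ring at least 4.5 mm in, plunger back up (under 1.5 mm), canister upright on the dresser within 60 mm of its start, pacifier inside (value of joint seal above 0.0045 m and value of joint plunger below 0.0015 m and distance between lid_flange and canister_mouth below 0.005 m and z of lid_flange in the frame of canister_mouth below 0.002 m and angle between the z axis of lid_flange and the z axis of canister_mouth, either way round below 0.06 rad and angle between canister_mouth's own z axis and vertical below 0.06 rad and height (world z) of canister_mouth between 0.07 and 0.08 m and distance of canister_mouth from where it was at the start of the episode below 0.06 m and distance between pacifier_mid and canister_mouth below 0.07 m and velocity of joint plunger below 0.005 m/s); the robot touches nothing.
It fails at once if the lid is pressed on the canister with more than 25 N (contact force between lid and canister above 25 N).
It fails at once if the canister is tipped (angle between canister_mouth's own z axis and vertical above 0.35 rad).
It fails at once if the jar or the clip is moved more than 20 mm (distance of any of jar_mid, clip_mid from where it was at the start of the episode above 0.02 m).
It also fails if it takes over 62 s, if anything falls off the work surface, if the arm or the gripper's body presses on something with over 40 N, if the wrist force passes 120 N, or if a joint passes its speed limit or range.

### The arm

A 6-joint arm with a two-finger parallel gripper is mounted at the origin on the work surface. World frame = base frame: x ahead of the robot, y to its left, z up, the work surface at z = 0. Lengths are in m, angles in rad, forces in N, time in s.
With the tool pointing down it reaches from about 0.3 to 0.875 m from the base axis. Payload 6.4 kg.
Tool frame: the origin (TCP) lies between the finger pads; the fingertips stand ctrl.tip_extent ahead of it and the grasp point (between the pads) is the TCP (ctrl.tip_extent is the distance from the TCP to the fingertips, in m); z points along the fingers, y is the line along which they close (so a half turn about z gives the same grasp; the last joint's range is limited). The gripper opens to 85 mm and grips with 20 to 120 N. Pads are 22 mm wide; open, the fingers measure 114 mm over their backs; the gripper's body (76 mm by 85 mm) begins 54 mm behind the grasp point. The pads swing forward as they close: fully open they stand 13 mm farther back than shut.
Start: joints at [-1.441, 0.181, 1.607, -0, 1.354, -0.206], TCP at [0.189, -0.543, 0.226] pointing down, gripper open.
Joint ranges: [-2.99, 2.99], [-0.89, 2.07], [0.3, 2.58], [-1.14, 4.28], [0, 2.63], [-3.12, 3.12]. Speed limits (rad/s): [2.57, 2.57, 3.01, 3.14, 3.14, 3.14].

### API

Orientations are given as a unit quaternion [w, x, y, z].
In Python, from bench import ctrl gives the robot as it stands.
- The arm moves only by the tool send_rows, never from a script. Its arguments are lists of equal length, an entry for each row: "dr": the turn, a rotation vector about the tool's x, y, z in units of 6 degrees (1.0 is 6 degrees), a list of three; "xyz": the shift along the tool's x, y, z in cm, a list of three; "jaw": the opening in per cent of the stroke, from 0 (shut) to 100 (fully open). In form: {"dr": [[wx, wy, wz], ...], "xyz": [[dx, dy, dz], ...], "jaw": [jaw, ...]}. A call has exactly 8 rows; each row is the pose to reach, as a shift and turn from the pose commanded when the call began, along the tool's axes at that moment; what a row does not reach only later rows make up. A row lasts 1/8 s, in which the tool goes at most 62.5 mm and 10.7 degrees, less where a joint would pass 70% of its speed; a pose out of reach is approached as far as the arm can. A call with a gripper value outside its range is refused whole. The fingers move at their own pace and stop on an object; the grip force is fixed at half the most. Time passes only in rows, so rows that repeat a pose let the fingers close, or fill a call up. It gives the time, the measured TCP pose, the force, the opening and the grip force at its end, in the units of the state.
- ctrl.get_obs(): the state, without advancing time (a new reading comes with each control period).
- ctrl.camera(name): name is "scene" or "top" or "wrist"; returns the picture (400x640x3 uint8, red, green, blue); there is no depth.
- ctrl.calibration(name): a dict with "camera_matrix" (3x3 intrinsics, pixels), "world_from_camera" (4x4, takes a point from camera to world coordinates). Camera axes: x right, y up, looking along -z (the intrinsics and any distortion apply to the point x, -y, -z); pixel columns grow to the right and rows downward; lengths in m; the calibration is good to about 2 mm. A picture is of the moment at which its call begins: read the wrist's pose just before it. calibration takes no time and is no camera call; for the wrist camera it gives the pose at the moment of the call.
- ctrl.hand_in(): hands the job in; it is judged then, once.
The state is a dict: "time_s": time; "q": joint angles; "dq": joint speeds; "joint_efforts": joint torques, N m; "eef_pos": TCP position; "eef_rot": TCP orientation; "wrist_force": force on the tool from outside, world axes, zero at the start; "torque": the same for the moment, N m; "opening": opening from 0.0 (shut) to 1.0 (fully open); "grasp_force": force on a finger pad.
Only numpy, scipy, OpenCV 4.12 (cv2) and the standard library are available. Lean on these libraries where they do the work, as an engineer would, in place of code of your own. Each camera call takes 0.05 s, during which the arm holds its last target. There are 200 camera calls.

## Working session

There is one attempt and no reset: what is moved stays moved. The work goes in short steps, Python scripts to look and compute and a tool call to move; the robot and the scene stay as the last step left them, time stands still between calls to the robot, and variables do not carry over. Pictures are saved under pics/ and viewed, at most 10 in all, crops included, and the job is handed in when it is done.

Besides the shell and the picture viewer there is one more tool, called after "Emit:" as name(argument=value, ...) on one line, values as JSON. send_rows: Moves the arm, as the interface text tells. Its arguments: {"type":"object","properties":{"dr":{"type":"array","items":{"type":"array","items":{"type":"number"}}},"xyz":{"type":"array","items":{"type":"array","items":{"type":"number"}}},"jaw":{"type":"array","items":{"type":"number"}}},"required":["dr","xyz","jaw"]}

```bash
ls; mkdir -p pics; python3 - <<'E'
from bench import ctrl
import cv2,numpy as np
o=ctrl.get_obs();print({k:np.round(v,3) for k,v in o.items()},ctrl.tip_extent)
for n in("scene","top"):
    c=ctrl.calibration(n);print(n,np.round(c["camera_matrix"],1).tolist(),np.round(c["world_from_camera"],3).tolist(),c.keys())
    cv2.imwrite(f"pics/{n}0.png",ctrl.camera(n)[...,::-1])
E
```

```text
pics
{'time_s': np.float64(0.0), 'q': array([-1.441,  0.182,  1.608, -0.   ,  1.354, -0.206]), 'dq': array([ 0.001,  0.   ,  0.   , -0.001, -0.002,  0.001]), 'joint_efforts': array([-0.0000e+00, -4.4487e+01, -3.5134e+01, -0.0000e+00,  9.0000e-03,
       -0.0000e+00]), 'eef_pos': array([ 0.189, -0.542,  0.225]), 'eef_rot': array([-0.001,  0.986,  0.167,  0.   ]), 'wrist_force': array([-0.385,  0.805, -1.125]), 'torque': array([-0.017, -0.01 , -0.014]), 'grasp_force': np.float64(0.0), 'opening': np.float64(1.001)} 0.019
scene [[400.3, 0.0, 322.6], [0.0, 400.3, 200.6], [0.0, 0.0, 1.0]] [[-0.319, -0.811, 0.491, 1.021], [0.948, -0.265, 0.178, 0.183], [-0.014, 0.522, 0.853, 0.916], [0.0, 0.0, 0.0, 1.0]] dict_keys(['camera_matrix', 'world_from_camera'])
top [[497.3, 0.0, 320.9], [0.0, 497.3, 207.2], [0.0, 0.0, 1.0]] [[-0.023, 0.993, -0.112, 0.394], [-1.0, -0.021, 0.017, 0.015], [0.014, 0.112, 0.994, 1.258], [0.0, 0.0, 0.0, 1.0]] dict_keys(['camera_matrix', 'world_from_camera'])
```

View pics/scene0.png

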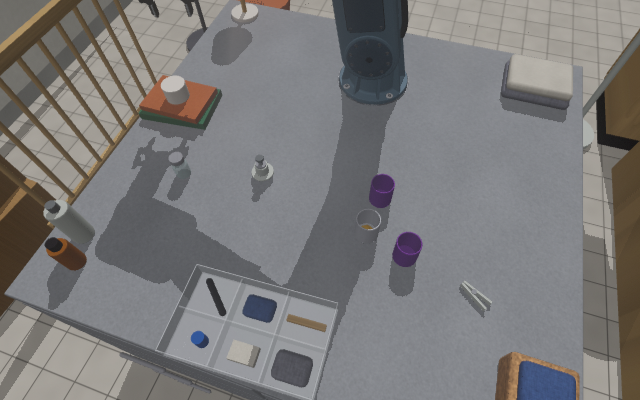

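View pics/top0.png

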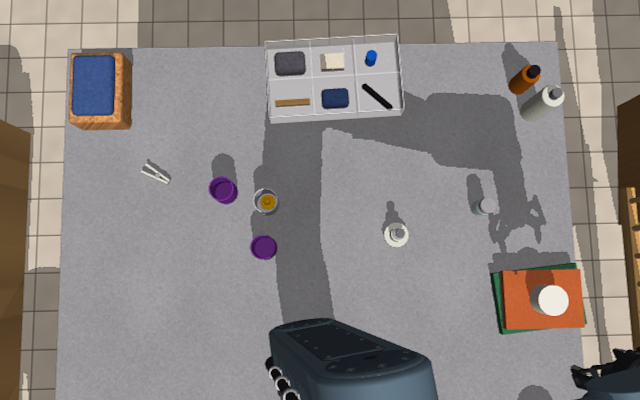

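The aluminium canister is at top (266,201) and scene (368,226), silver with the mustard pacifier visible inside. The purple cups at top (223,189) and (264,247) are the look-alikes. The lid is at top (396,235) and scene (262,170), the jar at top (485,206) and the clip at top (155,172). Next I'll crop to confirm and measure.

```bash
cat > h.py <<'E'
import numpy as np,cv2
from bench import ctrl
def ray(n,uv,z,c=None):
    c=c or ctrl.calibration(n);K=c["camera_matrix"];T=c["world_from_camera"]
    d=np.linalg.inv(K)@[uv[0],uv[1],1];d=T[:3,:3]@(d*[1,-1,-1]);o=T[:3,3]
    return o+d*(z-o[2])/d[2]
def proj(n,p,c=None):
    c=c or ctrl.calibration(n);T=c["world_from_camera"]
    q=T[:3,:3].T@(np.array(p)-T[:3,3]);v=c["camera_matrix"]@(q*[1,-1,-1]);return v[:2]/v[2]
E
python3 - <<'E'
from h import *
t=cv2.imread("pics/top0.png");s=cv2.imread("pics/scene0.png")
a=cv2.resize(t[175:265,200:300],None,fx=4,fy=4,interpolation=2)
b=cv2.resize(t[190:270,350:440],None,fx=4.5,fy=4.5,interpolation=2)
c=cv2.resize(s[140:260,220:440],None,fx=3.6,fy=3.6,interpolation=2)[:,:]
w=np.zeros((590,800,3),np.uint8);A=cv2.resize(a,(0,0),fx=.7,fy=.7)
w[:A.shape[0],:A.shape[1]]=A;B=cv2.resize(b,(0,0),fx=.7,fy=.7);w[:B.shape[0],300:300+B.shape[1]]=B
c=cv2.resize(s[140:240,230:390],(540,337));w[253:590,:540]=c
cv2.imwrite("pics/c1.png",w)
print("can",ray("top",(266,201),.075),ray("scene",(368.5,221),.075))
print("lid flange-h",ray("top",(396,236),.02),ray("scene",(262,172),.02))
print("jar",ray("top",(485,206),.06))
E
```

```text
can [0.54545542 0.12645838 0.075     ] [0.556785   0.12981058 0.075     ]
lid flange-h [ 0.4577666  -0.19129027  0.02      ] [ 0.46931769 -0.191806    0.02      ]
jar [ 0.52404572 -0.40487651  0.06      ]
```

View pics/c1.png

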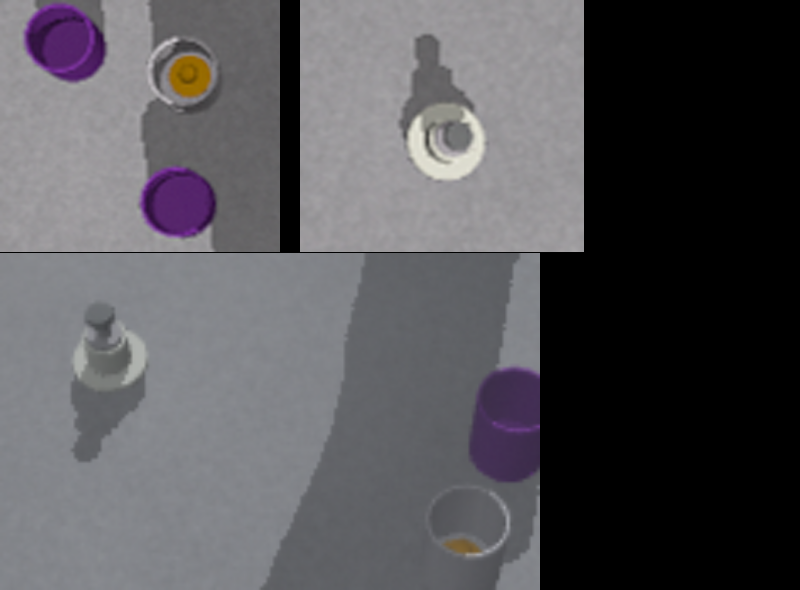

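The crop shows the silver canister with the mustard pacifier inside, rim centre at top ≈(265.7,201.4). The lid flange centre is at top ≈(396.3,234.8). The purple cups are ruled out. I'm moving above the lid.

Emit:
send_rows(dr=[[0,0,0],[0,0,0],[0,0,0],[0,0,0],[0,0,0],[0,0,0],[0,0,0],[0,0,0]], xyz=[[5,-3.2,0],[10.5,-6.7,0],[16,-10.3,0],[21.5,-13.8,0],[27,-17.4,0],[32.5,-21,0],[36,-23.2,0],[37.4,-24.1,0]], jaw=[100,100,100,100,100,100,100,100])

```text
time_s: 1.1
eef_pos: [0.4642, -0.1894, 0.2255]
eef_rot: [-0.0, 0.986, 0.169, -0.0]
wrist_force: [-0.5, -0.9, 0.2]
opening: 1.002
grasp_force: 0.0
```

```bash
python3 - <<'E'
from h import *
o=ctrl.get_obs();c=ctrl.calibration("wrist");im=ctrl.camera("wrist")
import pickle;pickle.dump(c,open("w1.pkl","wb"))
cv2.imwrite("pics/w1.png",im[...,::-1])
print(o["eef_pos"],o["eef_rot"],o["time_s"],np.round(c["world_from_camera"],3).tolist(),c["camera_matrix"].tolist())
E
```

```text
[ 0.46424267 -0.18938801  0.2254629 ] [-4.08820371e-04  9.85616088e-01  1.68999247e-01 -1.21551513e-04] 1.1 [[0.334, 0.899, 0.283, 0.538], [-0.942, 0.319, 0.1, -0.163], [-0.001, -0.3, 0.954, 0.372], [0.0, 0.0, 0.0, 1.0]] [[303.5622600379736, 0.0, 321.75408351779225], [0.0, 303.5622600379736, 204.16459571872596], [0.0, 0.0, 1.0]]
```

View pics/w1.png

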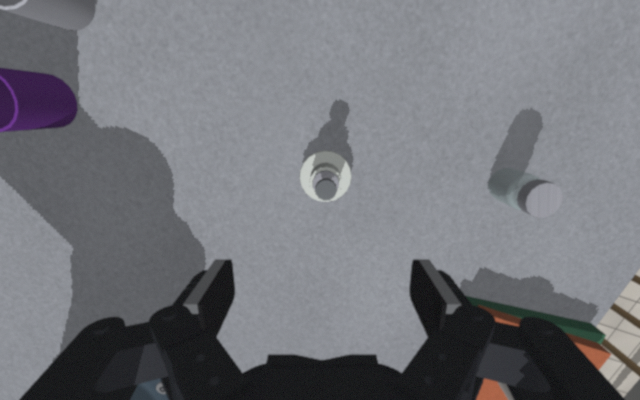

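The wrist view shows the lid flange centred near (326,176), with the grey button at (325,187).

```bash
python3 - <<'E'
from h import *
import pickle;c=pickle.load(open("w1.pkl","rb"))
im=cv2.imread("pics/w1.png");hsv=cv2.cvtColor(im,cv2.COLOR_BGR2HSV)
print(im[195,310],im[160,320],im[140,360],im[160,335])
roi=np.zeros(im.shape[:2],bool);roi[140:215,290:365]=1
b=im.astype(int)
m=((b[...,2]-b[...,0]>8)&roi).astype(np.uint8)
cs,_=cv2.findContours(m,0,1);k=cv2.convexHull(np.vstack([x for x in cs if len(x)>8]));e=cv2.fitEllipse(k);print(e,cv2.boundingRect(k))
p=ray("w",e[0],.020,c);print(p)
print("btn",ray("w",(325,187),.074,c))
R=.944,.33
from scipy.spatial.transform import Rotation as Ro
o=ctrl.get_obs();q=o["eef_rot"];M=Ro.from_quat([*q[1:],q[0]]).as_matrix()
for pp in(p,):
  print(M.T@(np.r_[pp[:2],.048]-o["eef_pos"])*100)
E
```

```text
[194 199 193] [131 135 132] [149 143 141] [132 135 132]Traceback (most recent call last):
  File "<stdin>", line 8, in <module>
    return _nx.concatenate(arrs, 0, dtype=dtype, casting=casting)
           ~~~~~~~~~~~~~~~^^^^^^^^^^^^^^^^^^^^^^^^^^^^^^^^^^^^^^^
ValueError: need at least one array to concatenate
```

```bash
cat >> h.py <<'E'
from scipy.spatial.transform import Rotation as Ro
def lid(im,box):  # greenish-white lid flange ellipse
    x0,x1,y0,y1=box;b=cv2.GaussianBlur(im,(3,3),0).astype(int)
    m=np.zeros(im.shape[:2],np.uint8);m[y0:y1,x0:x1]=(2*b[...,1]-b[...,0]-b[...,2]>3)[y0:y1,x0:x1]
    m=cv2.morphologyEx(m,cv2.MORPH_OPEN,np.ones((3,3)))
    n,l,s,_=cv2.connectedComponentsWithStats(m);i=1+s[1:,4].argmax()
    k=cv2.convexHull(cv2.findContours((l==i).astype(np.uint8),0,1)[0][0]);return cv2.fitEllipse(k),s[i]
def tool(p):
    o=ctrl.get_obs();q=o["eef_rot"];M=Ro.from_quat([*q[1:],q[0]]).as_matrix()
    return np.round(M.T@(np.array(p)-o["eef_pos"])*100,2)
E
python3 - <<'E'
from h import *
import pickle;c=pickle.load(open("w1.pkl","rb"))
im=cv2.imread("pics/w1.png")
e,s=lid(im,(290,365,140,215));print(e,s)
p=ray("w",e[0],.019,c);print(p,tool([*p[:2],.05]))
print("btn",ray("w",(325,187),.074,c))
E
```

```text
((325.0631103515625, 175.93284606933594), (50.44691848754883, 51.496070861816406), 87.82816314697266) [ 300  151   51   50 1409]
[ 0.46760547 -0.19195389  0.019     ] [ 0.19  0.37 17.55]
btn [ 0.46781856 -0.19123963  0.074     ]
```

Emit:
send_rows(dr=[[0,0,0],[0,0,0],[0,0,0],[0,0,0],[0,0,0],[0,0,0],[0,0,0],[0,0,0]], xyz=[[0.2,0.4,3],[0.2,0.4,6],[0.2,0.4,9],[0.2,0.4,12],[0.2,0.4,14.5],[0.2,0.4,16.5],[0.2,0.4,17.5],[0.2,0.4,17.5]], jaw=[85,70,70,70,70,70,70,70])

```text
time_s: 2.15
eef_pos: [0.4656, -0.1957, 0.0503]
eef_rot: [-0.0, 0.986, 0.167, -0.001]
wrist_force: [-0.4, 0.4, 0.4]
opening: 0.7
grasp_force: 0.0
```

Emit:
send_rows(dr=[[0,0,0],[0,0,0],[0,0,0],[0,0,0],[0,0,0],[0,0,0],[0,0,0],[0,0,0]], xyz=[[0,0,0],[0,0,0],[0,0,0],[0,0,0],[0,0,0],[0,0,0],[0,0,0],[0,0,0]], jaw=[60,50,40,30,25,25,25,25])

```text
time_s: 3.15
eef_pos: [0.4664, -0.1952, 0.0508]
eef_rot: [-0.0, 0.986, 0.167, 0.0]
wrist_force: [-0.0, 0.4, 0.7]
opening: 0.252
grasp_force: 6.8
```

```bash
python3 - <<'E'
from h import *
im=ctrl.camera("wrist")[...,::-1];t=ctrl.camera("scene")[...,::-1]
cv2.imwrite("pics/w2.png",np.hstack([cv2.resize(im[150:400,160:480],(448,350)),cv2.resize(t[110:210,210:310],(350,350))]))
E
```

```text
(no output)
```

View pics/w2.png

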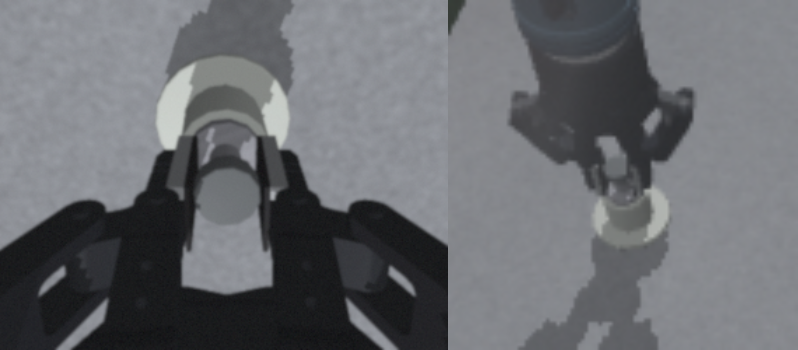

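```bash
python3 - <<'E'
from h import *
c=ctrl.calibration("wrist");o=ctrl.get_obs();P=o["eef_pos"];print(P,o["opening"],o["grasp_force"],o["time_s"])
f=lambda uv:(uv[0]/1.4+160,uv[1]/1.4+150)
# flange: left 157 right 289 top 56 ; widest row ~115
print("flange ctr",ray("w",f((223,116)),.02,c),"left",ray("w",f((157,115)),.02,c),"right",ray("w",f((289,115)),.02,c),"top",ray("w",f((222,56)),.02,c))
g=lambda p:np.round((proj("w",p,c)-[160,150])*1.4)
for z in(.02,.05,.0555,.0705,.0825):print("axis at",z,g([.4676,-.192,z]))
print("TCP",g(P),"tip",g(P-[0,0,.019]))
for z in(.0645,.07,.075,.08,.085):print("btn",z,ray("w",f((228,196)),z,c))
E
```

```text
[ 0.46638424 -0.19520394  0.05078021] 0.254799926469707 6.8295954912900925 3.25
flange ctr [ 0.46905874 -0.19234532  0.02      ] left [ 0.45966817 -0.16407244  0.02      ] right [ 0.47937085 -0.2202986   0.02      ] top [ 0.49536395 -0.18274128  0.02      ]
axis at 0.02 [221. 119.]
axis at 0.05 [220. 149.]
axis at 0.0555 [220. 156.]
axis at 0.0705 [219. 178.]
axis at 0.0825 [219. 198.]
TCP [227. 156.] tip [227. 134.]
btn 0.0645 [ 0.45805797 -0.19844092  0.0645    ]
btn 0.07 [ 0.46145454 -0.19722574  0.07      ]
btn 0.075 [ 0.46454234 -0.19612103  0.075     ]
btn 0.08 [ 0.46763014 -0.19501632  0.08      ]
btn 0.085 [ 0.47071794 -0.19391161  0.085     ]
```

The fingers seem to be on the 22 mm button instead of the collar. I'll overlay the expected fingertip outline to check.

```bash
python3 - <<'E'
from h import *
o=ctrl.get_obs();P=o["eef_pos"];q=o["eef_rot"];M=Ro.from_quat([*q[1:],q[0]]).as_matrix()
out=[]
for n,(x0,x1,y0,y1),k in(("wrist",(240,400,180,340),2.5),("scene",(230,300,130,200),5.7)):
    c=ctrl.calibration(n);im=ctrl.camera(n)[...,::-1]
    w=cv2.resize(im[y0:y1,x0:x1],(400,400),interpolation=2);k=400/(x1-x0)
    def d(p,col):
        u=(proj(n,p,c)-[x0,y0]+.5)*k;cv2.circle(w,tuple(int(v) for v in u),2,col,-1)
    for sy in(-.011,.011):
        for sx in(-.011,.011):
            d(P+M@[sx,sy,.019],(0,0,255)); d(P+M@[sx,sy,-.005],(0,255,255))
    d([.468,-.1925,.05],(0,255,0));d([.468,-.1925,.08],(255,0,0));d([.468,-.1925,.02],(255,0,255))
    out.append(np.clip(w*1.3,0,255).astype(np.uint8))
cv2.imwrite("pics/z.png",np.hstack(out))
E
```

```text
(no output)
```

View pics/z.png

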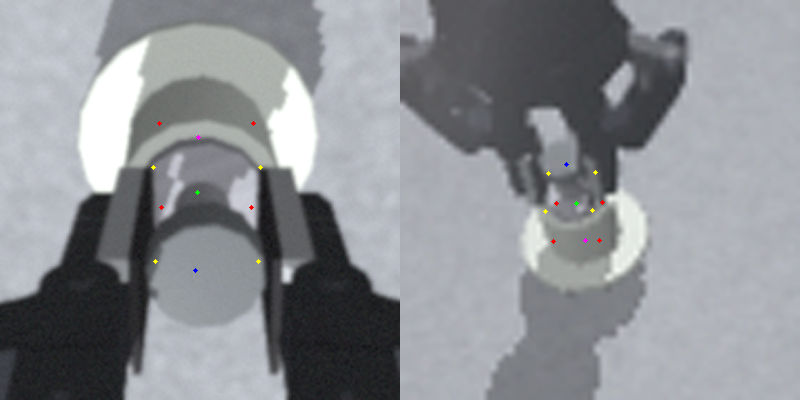

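The overlay shows the pads above the collar, around the steel ring. The fingertips are about 20 mm higher than tip_extent suggests. I'll open and re-measure.

Emit:
send_rows(dr=[[0,0,0],[0,0,0],[0,0,0],[0,0,0],[0,0,0],[0,0,0],[0,0,0],[0,0,0]], xyz=[[0,0,0],[0,0,0],[0,0,0],[0,0,0],[0,0,0],[0,0,0],[0,0,0],[0,0,0]], jaw=[35,45,55,60,60,60,60,60])

```text
time_s: 4.35
eef_pos: [0.4664, -0.1952, 0.0508]
eef_rot: [0.0, 0.986, 0.167, 0.0]
wrist_force: [0.2, 0.2, 0.0]
opening: 0.602
grasp_force: 0.0
```

```bash
python3 - <<'E'
from h import *
o=ctrl.get_obs();P=o["eef_pos"];q=o["eef_rot"];M=Ro.from_quat([*q[1:],q[0]]).as_matrix();print(P,ctrl.tip_extent,o["opening"])
c=ctrl.calibration("wrist");im=np.ascontiguousarray(ctrl.camera("wrist")[...,::-1]);cv2.imwrite("pics/w3raw.png",im)
e,s=lid(im,(240,400,180,260));print(e,s);print([ray("w",u,.019,c) for u in((s[0],e[0][1]),(s[0]+s[2],e[0][1]),e[0])])
x0,y0,k=200,150,3.3
w=cv2.resize(im[y0:330,x0:440],None,fx=k,fy=k,interpolation=2);w=np.clip(w*1.5,0,255).astype(np.uint8)
def d(p,col):cv2.circle(w,tuple(int(v) for v in (proj("w",p,c)-[x0,y0]+.5)*k),2,col,-1)
for sy in(-.0255,.0255):
  for sx in(-.011,.011):
    d(P+M@[sx,sy,.019],(0,0,255)); d(P+M@[sx,sy,0],(0,255,255)); d(P+M@[sx,sy,-.02],(0,255,0))
cv2.imwrite("pics/w3.png",w)
E
```

```text
[ 0.46640298 -0.19523091  0.05080008] 0.019 0.6019040251162234
((317.77886962890625, 232.64715576171875), (88.14522552490234, 95.63396453857422), 90.4164810180664) [ 270  189   96   71 4244]
[array([ 0.45843554, -0.16288427,  0.019     ]), array([ 0.4786192 , -0.22048718,  0.019     ]), array([ 0.46848063, -0.19155232,  0.019     ])]
```

View pics/w3.png

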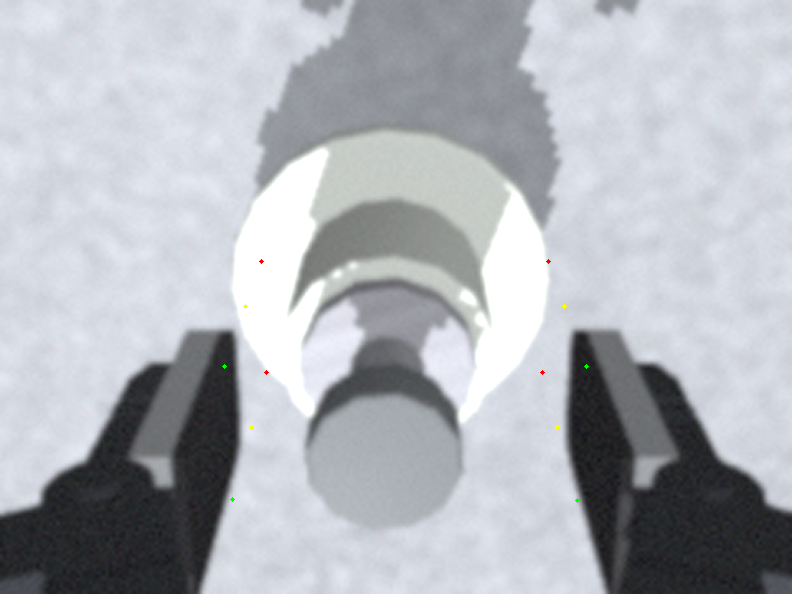

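At 60% opening the real fingertips are near z≈0.06, 9 mm behind the reported TCP. I'll go down 24 mm and re-centre on the lid axis.

Emit:
send_rows(dr=[[0,0,0],[0,0,0],[0,0,0],[0,0,0],[0,0,0],[0,0,0],[0,0,0],[0,0,0]], xyz=[[0.3,-0.2,0],[0.3,-0.2,0.5],[0.3,-0.2,1.0],[0.3,-0.2,1.5],[0.3,-0.2,2],[0.3,-0.2,2.3],[0.3,-0.2,2.4],[0.3,-0.2,2.4]], jaw=[60,60,60,60,60,60,60,60])

```text
time_s: 5.4
eef_pos: [0.4686, -0.1923, 0.0268]
eef_rot: [-0.0, 0.986, 0.167, -0.0]
wrist_force: [-1.3, 0.9, -0.5]
opening: 0.602
grasp_force: 0.0
```

```bash
python3 - <<'E'
from h import *
o=ctrl.get_obs();P=o["eef_pos"];q=o["eef_rot"];M=Ro.from_quat([*q[1:],q[0]]).as_matrix();print(P,o["wrist_force"])
a=ctrl.camera("wrist")[...,::-1];b=ctrl.camera("scene")[...,::-1]
w=np.hstack([cv2.resize(a[170:370,220:420],(400,400),interpolation=2),cv2.resize(b[130:200,230:300],(400,400),interpolation=2)])
cv2.imwrite("pics/w4.png",np.clip(w*1.4,0,255).astype(np.uint8))
E
```

```text
[ 0.46856023 -0.19234758  0.02675765] [-1.27248109  0.88773592 -0.47997127]
```

View pics/w4.png

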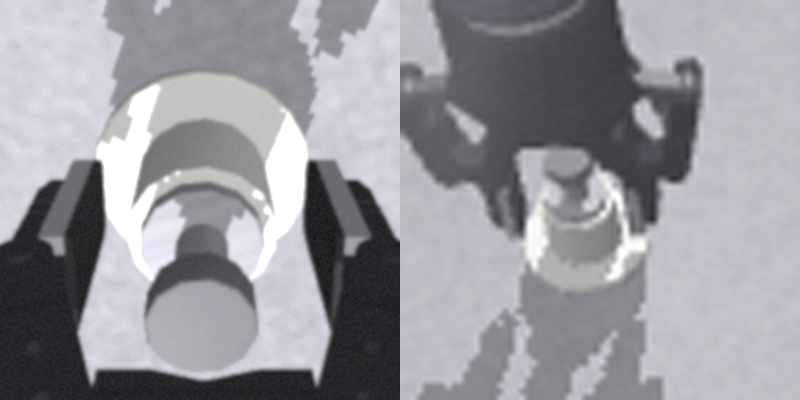

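The pads now flank the collar with the tips above the flange. Closing.

Emit:
send_rows(dr=[[0,0,0],[0,0,0],[0,0,0],[0,0,0],[0,0,0],[0,0,0],[0,0,0],[0,0,0]], xyz=[[0,0,0],[0,0,0],[0,0,0],[0,0,0],[0,0,0],[0,0,0],[0,0,0],[0,0,0]], jaw=[55,50,45,40,30,20,20,20])

```text
time_s: 6.5
eef_pos: [0.4686, -0.1923, 0.0271]
eef_rot: [-0.0, 0.986, 0.167, 0.0]
wrist_force: [-2.2, 1.7, 4.4]
opening: 0.399
grasp_force: 59.2
```

Emit:
send_rows(dr=[[0,0,0],[0,0,0],[0,0,0],[0,0,0],[0,0,0],[0,0,0],[0,0,0],[0,0,0]], xyz=[[0,0,0],[0,0,-1],[0,0,-3],[0,0,-6],[0,0,-9],[0,0,-12],[0,0,-14.5],[0,0,-16]], jaw=[20,20,20,20,20,20,20,20])

```text
time_s: 7.5
eef_pos: [0.4689, -0.1927, 0.1884]
eef_rot: [0.001, 0.986, 0.167, 0.001]
wrist_force: [-0.0, -0.9, -2.2]
opening: 0.396
grasp_force: 59.9
```

```bash
python3 - <<'E'
from h import *
o=ctrl.get_obs();P=o["eef_pos"];print(P,o["wrist_force"],o["opening"],o["grasp_force"])
print(tool([.550,.128,P[2]]))
a=ctrl.camera("wrist")[...,::-1];b=ctrl.camera("scene")[...,::-1]
cv2.imwrite("pics/w5r.png",a)
w=np.hstack([cv2.resize(a[120:360,200:440],(400,400),interpolation=2),cv2.resize(b[70:200,200:330],(400,400),interpolation=2)])
cv2.imwrite("pics/w5.png",np.clip(w*1.4,0,255).astype(np.uint8))
E
```

```text
[ 0.46891257 -0.19265089  0.18840183] [-0.00419652 -0.86208883 -2.19562259] 0.3964706978268769 59.92646276950836
[ 18.22 -27.6   -0.03]
```

View pics/w5.png

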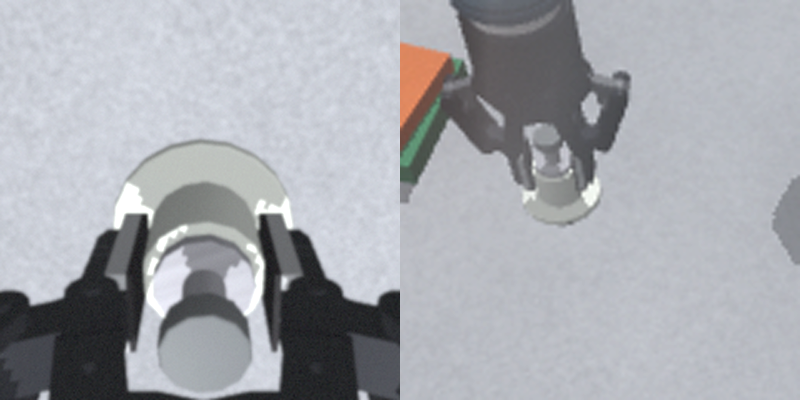

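The lid is held upright in the grip. Next I'll move it short of the canister, so the wrist camera can see the rim past the lid.

Emit:
send_rows(dr=[[0,0,0],[0,0,0],[0,0,0],[0,0,0],[0,0,0],[0,0,0],[0,0,0],[0,0,0]], xyz=[[1.5,-3,0],[3,-7.5,0],[4.7,-12,0],[6.5,-16.5,0],[8.5,-21,0],[10,-25,0],[11,-27,0],[11.5,-27.6,0]], jaw=[20,20,20,20,20,20,20,20])

```text
time_s: 8.6
eef_pos: [0.4854, 0.1073, 0.1855]
eef_rot: [-0.0, 0.986, 0.168, -0.001]
wrist_force: [-0.7, 0.4, -2.4]
opening: 0.4
grasp_force: 60.1
```

Emit:
send_rows(dr=[[0,0,0],[0,0,0],[0,0,0],[0,0,0],[0,0,0],[0,0,0],[0,0,0],[0,0,0]], xyz=[[0,0,0],[0,0,0],[0,0,0],[0,0,0],[0,0,0],[0,0,0],[0,0,0],[0,0,0]], jaw=[20,20,20,20,20,20,20,20])

```text
time_s: 9.6
eef_pos: [0.4862, 0.1062, 0.1868]
eef_rot: [0.0, 0.986, 0.167, -0.0]
wrist_force: [-0.3, -0.2, -1.6]
opening: 0.395
grasp_force: 60.1
```

```bash
python3 - <<'E'
from h import *
import pickle
o=ctrl.get_obs();print(o["eef_pos"],o["wrist_force"],o["grasp_force"])
c=ctrl.calibration("wrist");pickle.dump(c,open("w6.pkl","wb"));im=np.ascontiguousarray(ctrl.camera("wrist")[...,::-1]);cv2.imwrite("pics/w6.png",im)
print("pred",proj("w",[.555,.129,.075],c),c["world_from_camera"][:3,3])
# gripper-held lid flange
e,s=lid(im,(240,400,170,300));print("lid",e,s)
g=cv2.cvtColor(im,cv2.COLOR_BGR2GRAY)
cir=cv2.HoughCircles(cv2.GaussianBlur(g,(3,3),0)[:190],cv2.HOUGH_GRADIENT_ALT,1,10,param1=150,param2=.6,minRadius=20,maxRadius=50)
print(cir)
if cir is not None:
    for k in cir[0]:print(ray("w",k[:2],.075,c),k[2]*.25/303)
w=np.clip(im[:360]*1.3,0,255).astype(np.uint8);cv2.imwrite("pics/w6b.png",w)
E
```

```text
[0.48616977 0.10615688 0.18676893] [-0.29853726 -0.18592354 -1.5954885 ] 60.12764811515808
pred [323.53657583 116.19032333] [0.56008171 0.13236652 0.33366806]
lid ((321.82647705078125, 257.437744140625), (105.57953643798828, 107.70706939697266), 69.91172790527344) [ 269  205  107   95 4814]
[[[323.       116.        35.057167]
  [323.       116.        25.467089]
  [210.        35.        34.58666 ]
  [229.        43.        34.87154 ]]]
[0.55499586 0.12946422 0.075     ] 0.028925056
[0.55499586 0.12946422 0.075     ] 0.02101245
[0.58236245 0.23013715 0.075     ] 0.028536847
[0.58182007 0.21517724 0.075     ] 0.028771898
```

```bash
python3 - <<'E'
from h import *
import pickle
c=pickle.load(open("w6.pkl","rb"));im=cv2.imread("pics/w6.png");P=np.array([.48617,.10616,.18677])
for uv in((321.8,205),(322,257.4),(269,257),(376,257)):
    p=ray("w",uv,P[2]-.008,c);d=p-P;a=.3356;print(uv,"tool xy mm",np.round(1e3*np.array([d[0]*np.cos(a)+d[1]*np.sin(a),d[0]*np.sin(a)-d[1]*np.cos(a)]),1))
g=cv2.GaussianBlur(cv2.cvtColor(im,cv2.COLOR_BGR2GRAY),(3,3),0).astype(float)
pts=[]
for t in np.arange(0,2*np.pi,.1):
    r=np.arange(29,41,.25);v=cv2.remap(g.astype(np.float32),(323+r*np.cos(t)).astype(np.float32)[None],(116+r*np.sin(t)).astype(np.float32)[None],1)[0]
    i=np.abs(np.gradient(v)).argmax();pts.append((323+r[i]*np.cos(t),116+r[i]*np.sin(t)))
e=cv2.fitEllipse(np.array(pts,np.float32));print(e);p=ray("w",e[0],.075,c);print(p)
print(tool([*p[:2],.130]),ctrl.get_obs()["eef_pos"])
E
```

```text
(321.8, 205) tool xy mm [29.2 -0.3]
(322, 257.4) tool xy mm [-1.9 -0.1]
(269, 257) tool xy mm [ -1.7 -30.1]
(376, 257) tool xy mm [-1.6 30.4]
((322.8853454589844, 117.3446273803711), (65.00981140136719, 68.87500762939453), 175.53990173339844)
[0.55396629 0.12920148 0.075     ]
[7.16 0.06 5.68] [0.48618903 0.10618445 0.18679277]
```

The rim is at (0.5545, 0.1293). The lid axis sits about 1 mm behind the TCP in tool x. I'll go above the mouth to TCP z≈0.13.

Emit:
send_rows(dr=[[0,0,0],[0,0,0],[0,0,0],[0,0,0],[0,0,0],[0,0,0],[0,0,0],[0,0,0]], xyz=[[2,0,0],[4,0,0],[6,0.1,0],[7.3,0.1,0],[7.3,0.1,1.5],[7.3,0.1,3.5],[7.3,0.1,5],[7.3,0.1,5.7]], jaw=[20,20,20,20,20,20,20,20])

```text
time_s: 10.65
eef_pos: [0.5542, 0.1291, 0.1282]
eef_rot: [-0.0, 0.986, 0.167, -0.001]
wrist_force: [-0.2, -0.2, -1.5]
opening: 0.392
grasp_force: 60.1
```

Emit:
send_rows(dr=[[0,0,0],[0,0,0],[0,0,0],[0,0,0],[0,0,0],[0,0,0],[0,0,0],[0,0,0]], xyz=[[0,0,0],[0,0,0],[0,0,0],[0,0,0.3],[0,0,0.7],[0,0,1.0],[0,0,1],[0,0,1]], jaw=[20,20,20,20,20,20,20,20])

```text
time_s: 11.65
eef_pos: [0.5555, 0.1292, 0.1198]
eef_rot: [-0.0, 0.986, 0.167, -0.0]
wrist_force: [-0.2, 0.0, -1.4]
opening: 0.394
grasp_force: 60.1
```

```bash
python3 - <<'E'
from h import *
o=ctrl.get_obs();P=o["eef_pos"];print(P,o["wrist_force"],o["torque"],tool([.5545,.1293,.088]))
a=ctrl.camera("wrist")[...,::-1];b=ctrl.camera("scene")[...,::-1]
w=np.hstack([cv2.resize(a[120:360,200:440],(400,400),interpolation=2),cv2.resize(b[170:260,320:410],(400,400),interpolation=2)])
cv2.imwrite("pics/w7.png",np.clip(w*1.4,0,255).astype(np.uint8))
E
```

```text
[0.55545067 0.12924957 0.11976161] [-0.20085044  0.01249179 -1.40944472] [-0.05269684 -0.0404226  -0.0179461 ] [-0.09 -0.04  3.18]
```

View pics/w7.png

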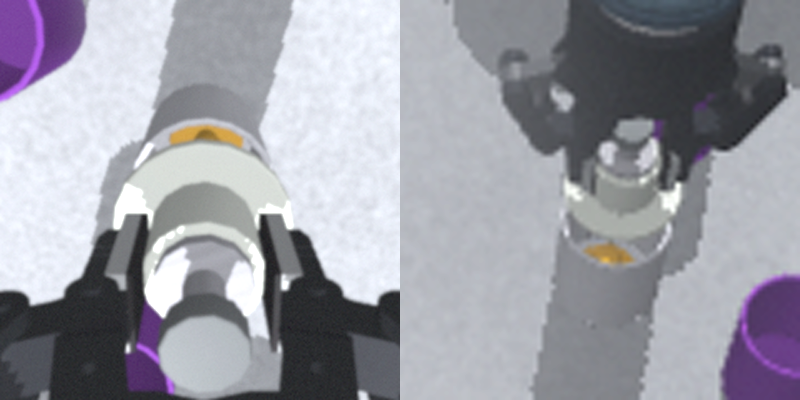

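The lid hangs centred over the mouth. I'm lowering it in stages and watching the force.

Emit:
send_rows(dr=[[0,0,0],[0,0,0],[0,0,0],[0,0,0],[0,0,0],[0,0,0],[0,0,0],[0,0,0]], xyz=[[0,0,0.5],[0,0,1.0],[0,0,1.5],[0,0,1.8],[0,0,2.0],[0,0,2.2],[0,0,2.4],[0,0,2.4]], jaw=[20,20,20,20,20,20,20,20])

```text
time_s: 12.75
eef_pos: [0.5553, 0.1293, 0.0957]
eef_rot: [-0.0, 0.986, 0.167, -0.0]
wrist_force: [1.4, -0.6, -0.9]
opening: 0.399
grasp_force: 60.1
```

Emit:
send_rows(dr=[[0,0,0],[0,0,0],[0,0,0],[0,0,0],[0,0,0],[0,0,0],[0,0,0],[0,0,0]], xyz=[[0,0,0.1],[0,0,0.2],[0,0,0.3],[0,0,0.4],[0,0,0.5],[0,0,0.5],[0,0,0.5],[0,0,0.5]], jaw=[20,20,20,20,20,20,20,20])

```text
time_s: 13.75
eef_pos: [0.5555, 0.1292, 0.0908]
eef_rot: [0.0, 0.986, 0.167, 0.0]
wrist_force: [-0.4, 0.6, -1.1]
opening: 0.396
grasp_force: 60.1
```

Emit:
send_rows(dr=[[0,0,0],[0,0,0],[0,0,0],[0,0,0],[0,0,0],[0,0,0],[0,0,0],[0,0,0]], xyz=[[0,0,0.05],[0,0,0.1],[0,0,0.15],[0,0,0.2],[0,0,0.2],[0,0,0.2],[0,0,0.2],[0,0,0.2]], jaw=[20,20,20,20,20,20,20,20])

```text
time_s: 14.75
eef_pos: [0.5554, 0.1293, 0.0888]
eef_rot: [-0.0, 0.986, 0.167, 0.0]
wrist_force: [-0.5, -0.3, -1.8]
opening: 0.397
grasp_force: 60.1
```

Emit:
send_rows(dr=[[0,0,0],[0,0,0],[0,0,0],[0,0,0],[0,0,0],[0,0,0],[0,0,0],[0,0,0]], xyz=[[0,0,0.02],[0,0,0.04],[0,0,0.06],[0,0,0.06],[0,0,0.06],[0,0,0.06],[0,0,0.06],[0,0,0.06]], jaw=[20,20,20,20,20,20,20,20])

```text
time_s: 15.75
eef_pos: [0.5556, 0.1292, 0.0883]
eef_rot: [0.0, 0.986, 0.167, 0.0]
wrist_force: [-0.4, 0.2, 1.1]
opening: 0.399
grasp_force: 60.2
```

The load moved from −1.8 to +1.1 N, so the flange is on the rim. Releasing and rising.

Emit:
send_rows(dr=[[0,0,0],[0,0,0],[0,0,0],[0,0,0],[0,0,0],[0,0,0],[0,0,0],[0,0,0]], xyz=[[0,0,0],[0,0,0],[0,0,0],[0,0,0],[0,0,0],[0,0,0],[0,0,0],[0,0,0]], jaw=[42,45,50,55,60,60,60,60])

```text
time_s: 16.75
eef_pos: [0.5554, 0.1292, 0.0882]
eef_rot: [0.0, 0.986, 0.167, -0.0]
wrist_force: [0.2, -0.1, -0.2]
opening: 0.597
grasp_force: 0.0
```

Emit:
send_rows(dr=[[0,0,0],[0,0,0],[0,0,0],[0,0,0],[0,0,0],[0,0,0],[0,0,0],[0,0,0]], xyz=[[0,0,-1],[0,0,-3],[0,0,-5],[0,0,-7],[0,0,-9],[0,0,-10.5],[0,0,-11],[0,0,-11]], jaw=[60,60,60,60,60,40,20,0])

```text
time_s: 17.75
eef_pos: [0.5554, 0.1292, 0.1983]
eef_rot: [-0.0, 0.986, 0.167, 0.0]
wrist_force: [0.0, -0.3, -1.3]
opening: 0.012
grasp_force: 0.0
```

Emit:
send_rows(dr=[[0,0,0],[0,0,0],[0,0,0],[0,0,0],[0,0,0],[0,0,0],[0,0,0],[0,0,0]], xyz=[[-2,0,0],[-4,0,0],[-6,0,0],[-7,0,0],[-7,0,0],[-7,0,0],[-7,0,0],[-7,0,0]], jaw=[0,0,0,0,0,0,0,0])

```text
time_s: 18.75
eef_pos: [0.4896, 0.1062, 0.1981]
eef_rot: [-0.0, 0.986, 0.167, -0.0]
wrist_force: [-0.6, -0.1, 0.4]
opening: 0.002
grasp_force: 0.0
```

```bash
python3 - <<'E'
from h import *
o=ctrl.get_obs();P=o["eef_pos"];q=o["eef_rot"];M=Ro.from_quat([*q[1:],q[0]]).as_matrix();print(P,o["wrist_force"],o["opening"])
c=ctrl.calibration("wrist");im=np.ascontiguousarray(ctrl.camera("wrist")[...,::-1]);cv2.imwrite("pics/w8.png",im)
pr=proj("w",[.5545,.1293,.080],c);print("pred",pr)
x,y=map(int,pr)
try:
    e,s=lid(im,(x-60,x+60,max(y-60,0),y+60));print("lid",e,s,ray("w",e[0],.081,c))
except Exception as ex:print(ex)
# shut fingertips in image: dark region topmost row near centre column
g=im.max(2)
for col in range(300,345,5):
    r=[i for i in range(150,400) if g[i,col]<70];print(col,r[:1],end=" ")
for z in(-.02,-.01,0,.01,.019):print(z,proj("w",P+M@[.011,0,z],c),proj("w",P+M@[.0,0,z],c))
S=ctrl.camera("scene")[...,::-1];cv2.imwrite("pics/s8.png",S)
e,s=lid(np.ascontiguousarray(S),(340,395,180,235));print("scene",e,s,ray("scene",e[0],.095))
E
```

```text
[0.48961818 0.10624914 0.19810697] [-0.62481114 -0.0686927   0.41952113] 0.002054102622209263
pred [321.71223538 120.49135051]
lid ((321.2346496582031, 120.78597259521484), (72.38492584228516, 74.80841827392578), 5.649693965911865) [ 286   84   72   75 3011] [0.5541764  0.12961117 0.081     ]
300 [232] 305 [257] 310 [285] 315 [290] 320 [247] 325 [248] 330 [288] 335 [285] 340 [257] -0.02 [322.35264226 260.46060785] [322.30970314 281.20823078]
-0.01 [322.31217872 250.8564976 ] [322.27276462 270.52563636]
0 [322.27652974 242.39513519] [322.24013255 261.088464  ]
0.01 [322.24488428 234.88401786] [322.21109532 252.69091526]
0.019 [322.2192958  228.81053467] [322.18756762 245.88672016]
scene ((368.63909912109375, 218.64051818847656), (20.72173309326172, 25.551773071289062), 100.18328857421875) [357 210  25  20 233] [0.5616595  0.12974342 0.095     ]
```

The flange ellipse is level and centred on the mouth at (0.5542, 0.1296), so the lid is seated. Moving over the axis with the fingers shut, ready to touch down.

Emit:
send_rows(dr=[[0,0,0],[0,0,0],[0,0,0],[0,0,0],[0,0,0],[0,0,0],[0,0,0],[0,0,0]], xyz=[[2,0,0],[4,0,0],[6,0,0],[6.9,0,0],[6.9,0,1],[6.9,0,2.3],[6.9,0,3.3],[6.9,0,3.3]], jaw=[0,0,0,0,0,0,0,0])

```text
time_s: 19.85
eef_pos: [0.5533, 0.1288, 0.1637]
eef_rot: [-0.0, 0.986, 0.167, -0.001]
wrist_force: [0.3, 0.6, 1.0]
opening: -0.001
grasp_force: 0.0
```

Emit:
send_rows(dr=[[0,0,0],[0,0,0],[0,0,0],[0,0,0],[0,0,0],[0,0,0],[0,0,0],[0,0,0]], xyz=[[0,0,0.15],[0,0,0.3],[0,0,0.45],[0,0,0.6],[0,0,0.6],[0,0,0.6],[0,0,0.6],[0,0,0.6]], jaw=[0,0,0,0,0,0,0,0])

```text
time_s: 20.85
eef_pos: [0.5546, 0.1289, 0.1592]
eef_rot: [0.0, 0.986, 0.167, 0.0]
wrist_force: [-0.9, 0.3, -0.4]
opening: -0.0
grasp_force: 0.0
```

Emit:
send_rows(dr=[[0,0,0],[0,0,0],[0,0,0],[0,0,0],[0,0,0],[0,0,0],[0,0,0],[0,0,0]], xyz=[[0,0,0.15],[0,0,0.3],[0,0,0.4],[0,0,0.4],[0,0,0.4],[0,0,0.4],[0,0,0.4],[0,0,0.4]], jaw=[0,0,0,0,0,0,0,0])

```text
time_s: 21.85
eef_pos: [0.5545, 0.1289, 0.1552]
eef_rot: [0.0, 0.986, 0.167, 0.0]
wrist_force: [0.7, 0.4, 0.3]
opening: 0.003
grasp_force: 0.0
```

Emit:
send_rows(dr=[[0,0,0],[0,0,0],[0,0,0],[0,0,0],[0,0,0],[0,0,0],[0,0,0],[0,0,0]], xyz=[[0,0,0.1],[0,0,0.2],[0,0,0.3],[0,0,0.4],[0,0,0.4],[0,0,0.4],[0,0,0.4],[0,0,0.4]], jaw=[0,0,0,0,0,0,0,0])

```text
time_s: 22.85
eef_pos: [0.5545, 0.1289, 0.1512]
eef_rot: [-0.0, 0.986, 0.167, 0.0]
wrist_force: [0.1, -0.3, 0.3]
opening: 0.0
grasp_force: 0.0
```

Emit:
send_rows(dr=[[0,0,0],[0,0,0],[0,0,0],[0,0,0],[0,0,0],[0,0,0],[0,0,0],[0,0,0]], xyz=[[0,0,0.1],[0,0,0.2],[0,0,0.3],[0,0,0.4],[0,0,0.4],[0,0,0.4],[0,0,0.4],[0,0,0.4]], jaw=[0,0,0,0,0,0,0,0])

```text
time_s: 23.85
eef_pos: [0.5545, 0.1289, 0.1472]
eef_rot: [0.0, 0.986, 0.167, 0.0]
wrist_force: [-0.4, 0.8, -0.2]
opening: 0.003
grasp_force: 0.0
```

Emit:
send_rows(dr=[[0,0,0],[0,0,0],[0,0,0],[0,0,0],[0,0,0],[0,0,0],[0,0,0],[0,0,0]], xyz=[[0,0,0.1],[0,0,0.2],[0,0,0.3],[0,0,0.4],[0,0,0.4],[0,0,0.4],[0,0,0.4],[0,0,0.4]], jaw=[0,0,0,0,0,0,0,0])

```text
time_s: 24.85
eef_pos: [0.5545, 0.1289, 0.1432]
eef_rot: [-0.0, 0.986, 0.167, 0.0]
wrist_force: [-0.1, -0.1, 0.2]
opening: 0.003
grasp_force: 0.0
```

```bash
python3 -c "
from h import *
o=ctrl.get_obs();print(o['wrist_force'],o['eef_pos'])"
```

```text
[-0.06618242 -0.07608211  0.15593464] [0.55453661 0.12890918 0.14323177]
```

Emit:
send_rows(dr=[[0,0,0],[0,0,0],[0,0,0],[0,0,0],[0,0,0],[0,0,0],[0,0,0],[0,0,0]], xyz=[[0,0,0.1],[0,0,0.2],[0,0,0.3],[0,0,0.4],[0,0,0.4],[0,0,0.4],[0,0,0.4],[0,0,0.4]], jaw=[0,0,0,0,0,0,0,0])

```text
time_s: 25.85
eef_pos: [0.5545, 0.1289, 0.1392]
eef_rot: [0.0, 0.986, 0.167, 0.0]
wrist_force: [-0.1, -0.0, 0.2]
opening: 0.004
grasp_force: 0.0
```

Emit:
send_rows(dr=[[0,0,0],[0,0,0],[0,0,0],[0,0,0],[0,0,0],[0,0,0],[0,0,0],[0,0,0]], xyz=[[0,0,0.1],[0,0,0.2],[0,0,0.3],[0,0,0.4],[0,0,0.4],[0,0,0.4],[0,0,0.4],[0,0,0.4]], jaw=[0,0,0,0,0,0,0,0])

```text
time_s: 26.85
eef_pos: [0.5546, 0.129, 0.1353]
eef_rot: [0.0, 0.986, 0.167, 0.0]
wrist_force: [-0.5, -0.2, 2.5]
opening: -0.004
grasp_force: 1.1
```

Contact is at TCP z≈0.136 with 2.5 N. Pressing on.

Emit:
send_rows(dr=[[0,0,0],[0,0,0],[0,0,0],[0,0,0],[0,0,0],[0,0,0],[0,0,0],[0,0,0]], xyz=[[0,0,0.1],[0,0,0.2],[0,0,0.3],[0,0,0.35],[0,0,0.35],[0,0,0.35],[0,0,0.35],[0,0,0.35]], jaw=[0,0,0,0,0,0,0,0])

```text
time_s: 27.85
eef_pos: [0.5546, 0.1289, 0.1318]
eef_rot: [-0.0, 0.986, 0.167, 0.0]
wrist_force: [-0.5, -0.7, 4.0]
opening: 0.002
grasp_force: 1.8
```

Emit:
send_rows(dr=[[0,0,0],[0,0,0],[0,0,0],[0,0,0],[0,0,0],[0,0,0],[0,0,0],[0,0,0]], xyz=[[0,0,0.04],[0,0,0.08],[0,0,0.12],[0,0,0.16],[0,0,0.2],[0,0,0.25],[0,0,0.25],[0,0,0.25]], jaw=[0,0,0,0,0,0,0,0])

```text
time_s: 28.85
eef_pos: [0.5552, 0.1289, 0.1304]
eef_rot: [0.0, 0.986, 0.167, 0.001]
wrist_force: [-2.4, -0.6, 10.6]
opening: -0.003
grasp_force: 5.1
```

Emit:
send_rows(dr=[[0,0,0],[0,0,0],[0,0,0],[0,0,0],[0,0,0],[0,0,0],[0,0,0],[0,0,0]], xyz=[[0,0,0.04],[0,0,0.08],[0,0,0.12],[0,0,0.16],[0,0,0.2],[0,0,0.2],[0,0,0.2],[0,0,0.2]], jaw=[0,0,0,0,0,0,0,0])

```text
time_s: 29.85
eef_pos: [0.5554, 0.1289, 0.1288]
eef_rot: [0.0, 0.986, 0.167, 0.001]
wrist_force: [-2.6, -0.0, 11.9]
opening: 0.005
grasp_force: 5.9
```

Emit:
send_rows(dr=[[0,0,0],[0,0,0],[0,0,0],[0,0,0],[0,0,0],[0,0,0],[0,0,0],[0,0,0]], xyz=[[0,0,0.04],[0,0,0.08],[0,0,0.12],[0,0,0.16],[0,0,0.2],[0,0,0.2],[0,0,0.2],[0,0,0.2]], jaw=[0,0,0,0,0,0,0,0])

```text
time_s: 30.85
eef_pos: [0.5555, 0.129, 0.127]
eef_rot: [0.0, 0.986, 0.167, 0.001]
wrist_force: [-2.9, -0.6, 13.2]
opening: 0.0
grasp_force: 6.5
```

Emit:
send_rows(dr=[[0,0,0],[0,0,0],[0,0,0],[0,0,0],[0,0,0],[0,0,0],[0,0,0],[0,0,0]], xyz=[[0,0,0.03],[0,0,0.06],[0,0,0.09],[0,0,0.1],[0,0,0.1],[0,0,0.1],[0,0,0.1],[0,0,0.1]], jaw=[0,0,0,0,0,0,0,0])

```text
time_s: 31.85
eef_pos: [0.5558, 0.129, 0.1265]
eef_rot: [0.0, 0.986, 0.167, 0.002]
wrist_force: [-3.1, -0.5, 16.1]
opening: -0.002
grasp_force: 7.7
```

Emit:
send_rows(dr=[[0,0,0],[0,0,0],[0,0,0],[0,0,0],[0,0,0],[0,0,0],[0,0,0],[0,0,0]], xyz=[[0,0,0.02],[0,0,0.03],[0,0,0.04],[0,0,0.04],[0,0,0.04],[0,0,0.04],[0,0,0.04],[0,0,0.04]], jaw=[0,0,0,0,0,0,0,0])

```text
time_s: 32.85
eef_pos: [0.556, 0.129, 0.1265]
eef_rot: [0.0, 0.986, 0.167, 0.002]
wrist_force: [-3.8, -0.2, 17.1]
opening: -0.0
grasp_force: 8.6
```

Emit:
send_rows(dr=[[0,0,0],[0,0,0],[0,0,0],[0,0,0],[0,0,0],[0,0,0],[0,0,0],[0,0,0]], xyz=[[0,0,0.02],[0,0,0.04],[0,0,0.04],[0,0,0.04],[0,0,0.04],[0,0,0.04],[0,0,0.04],[0,0,0.04]], jaw=[0,0,0,0,0,0,0,0])

```text
time_s: 33.85
eef_pos: [0.5563, 0.129, 0.1264]
eef_rot: [0.0, 0.986, 0.167, 0.002]
wrist_force: [-4.3, 0.0, 18.5]
opening: 0.0
grasp_force: 9.5
```

It is at the stiff second stop: z is fixed and the force is 18.5 N. Retracting straight up.

Emit:
send_rows(dr=[[0,0,0],[0,0,0],[0,0,0],[0,0,0],[0,0,0],[0,0,0],[0,0,0],[0,0,0]], xyz=[[0,0,-0.2],[0,0,-0.5],[0,0,-1],[0,0,-1.8],[0,0,-3],[0,0,-5],[0,0,-7],[0,0,-8]], jaw=[0,0,0,0,0,0,0,0])

```text
time_s: 34.85
eef_pos: [0.5551, 0.129, 0.2051]
eef_rot: [0.0, 0.986, 0.167, 0.001]
wrist_force: [-0.2, 0.5, -0.7]
opening: -0.004
grasp_force: 0.0
```

Emit:
send_rows(dr=[[0,0,0],[0,0,0],[0,0,0],[0,0,0],[0,0,0],[0,0,0],[0,0,0],[0,0,0]], xyz=[[-2,0,0],[-4,0,0],[-6,0,0],[-7,0,0],[-7,0,0],[-7,0,0],[-7,0,0],[-7,0,0]], jaw=[0,0,0,0,0,0,0,0])

```text
time_s: 35.85
eef_pos: [0.4887, 0.1059, 0.2033]
eef_rot: [-0.0, 0.986, 0.167, -0.0]
wrist_force: [-0.3, -0.4, 0.2]
opening: 0.003
grasp_force: 0.0
```

```bash
python3 - <<'E'
from h import *
o=ctrl.get_obs();P=o["eef_pos"];print(P,o["wrist_force"],o["time_s"])
c=ctrl.calibration("wrist");im=np.ascontiguousarray(ctrl.camera("wrist")[...,::-1]);cv2.imwrite("pics/w9.png",im)
x,y=map(int,proj("w",[.5545,.1293,.080],c))
e,s=lid(im,(x-60,x+60,max(y-60,0),y+60));print("lid",e,s,ray("w",e[0],.081,c))
# button: compare crops before and after, re-centred on the flange
print([proj("w",[.5542,.1296,z],c) for z in(.12,.13,.14)])
def btn(im,cx,cy):
    g=cv2.GaussianBlur(cv2.cvtColor(im,cv2.COLOR_BGR2GRAY),(3,3),0)[int(cy)-30:int(cy)+70,int(cx)-30:int(cx)+30]
    r=cv2.HoughCircles(g,cv2.HOUGH_GRADIENT_ALT,1,8,param1=100,param2=.5,minRadius=13,maxRadius=24);return r
print("before",btn(cv2.imread("pics/w8.png"),321.2,120.8),"after",btn(im,*e[0]))
E
```

```text
[0.48865769 0.10591576 0.20328646] [-0.32000893 -0.41499246  0.20034033] 35.85
lid ((321.4422302246094, 119.27796936035156), (71.16485595703125, 73.82691192626953), 5.511474132537842) [ 286   83   72   74 2977] [0.55425414 0.12946906 0.081     ]
[array([321.19954004, 121.08208417]), array([321.1754292 , 121.64342001]), array([321.14905331, 122.25748957])]
before [[[31.       36.       18.500103]]] after [[[30.       35.       17.423645]]]
```

The lid is still seated, and z stayed fixed while the force rose to 18.5 N, which is above the ring's 14 N drag. Handing in.

```bash
python3 -c "
from bench import ctrl
print(ctrl.hand_in())"
```

```text
the job is handed in; nothing more can be done
None
```

The lid is on the canister and was let go, then the plunger was pressed to the stiff second stop at about 18.5 N and released; the job was handed in at about 36 s, with no verdict shown, and the ring depth and plunger return were judged from force and wrist-camera measurements rather than read directly.

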